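# Hold the spread retaining ring at the axle groove of a tube rotor

## Robot

A 7-joint arm with a two-finger parallel gripper is mounted at the origin on the work surface. World frame = base frame: x ahead of the robot, y to its left, z up, the work surface at z = 0. Lengths are in m, angles in rad, forces in N, time in s.
With the tool pointing down it reaches from about 0.425 to 0.95 m from the base axis. Payload 4.7 kg.
Tool frame: the origin (TCP) lies midway between the tips of the shut fingers; the grasp point (between the pads) lies 19 mm behind it; z points along the fingers, x is the direction in which the jaws open and shut, and the axes are right-handed (so a half turn about z gives the same grasp; the last joint's range is limited). The gripper opens to 87 mm and grips with 3 to 60 N. Pads are 19 mm wide; open, the fingers measure 117 mm over their backs; the gripper's body (75 mm by 190 mm) begins 51 mm behind the grasp point.
Start: joints at [1.269, 0.469, -0.049, 1.532, 0.024, 1.141, -0.082], TCP at [0.182, -0.65, 0.223] pointing down, gripper open.
Joint ranges: [-2.59, 2.59], [-0.33, 1.99], [-1.39, 1.29], [0.1, 2.45], [-1.04, 4.18], [0.21, 1.99], [-2.66, 2.66]. Speed limits (rad/s): [2.57, 2.57, 3.14, 3.14, 3.14, 3.14, 3.14].

## Interface

Orientations are given as a 3x3 rotation matrix whose columns are the frame's x, y, z axes.
In Python, from bench import ctrl gives the robot as it stands. The module is installed in compiled form; this text tells all that it offers. Calls block until the motion is done:
- ctrl.goto(position, orientation): joint-space move of the TCP to a pose.
- ctrl.servo_line(position, v=0.15, attitude=None, guard=None): straight line of the TCP; attitude=None keeps the orientation; v is the mean speed in m/s. With guard (N) it stops when the force on the tool has changed by that much, and returns True; else False.
- ctrl.move_j(angles): joint-space move.
- ctrl.grip(opening, force=None): finger opening in m; force is the grip in N (None keeps the last); returns when the fingers have stopped.
- ctrl.hold(seconds).
- ctrl.ik(position, orientation): joint angles nearest the present ones, or None.
- ctrl.grab_frame(name): name is "side" or "top"; returns a dict with "img" (420x560x3 uint8, blue, green, red), "camera_matrix" (3x3 intrinsics, pixels), "camera_from_world" (4x4, takes a point from world to camera coordinates). Camera axes: x right, y up, looking along -z (the intrinsics and any distortion apply to the point x, -y, -z); pixel columns grow to the right and rows downward; lengths in m; the calibration is good to about 2 mm. A picture is of the moment at which its call begins. There is no depth.
A pose or a line that the arm cannot do raises ctrl.Unreachable and nothing moves.
- ctrl.finish_job(): hands the job in, once; it reports no verdict.
Readings, each from a call of its own:
- ctrl.read_time(): time.
- ctrl.read_q(): joint angles.
- ctrl.read_qvel(): joint speeds.
- ctrl.read_joint_torque(): joint torques, N m.
- ctrl.read_tool_pos(): TCP position.
- ctrl.read_tcp_rot(): TCP orientation.
- ctrl.read_wrist_force(): force on the tool from outside, world axes, zero at the start.
- ctrl.read_moment(): the same for the moment, N m.
- ctrl.read_width(): finger opening in m.
Only numpy, scipy, OpenCV 4.12 (cv2) and the standard library are available. Lean on these libraries where they do the work, as an engineer would, in place of code of your own. Each camera call takes 0.05 s, during which the arm holds its last target. There are 200 camera calls.

## Task

Take the ring pliers off their rest by the two rubber grips, and squeeze the grips until the retaining ring on the tips is spread as far as the pliers go. Bring the spread ring level over the free end of the upright axle stub on the rotor unit and slide it down around the axle until it lies at the groove, on or just above the hub face. Finish while still holding: keep the grips squeezed so that the ring stays spread at the groove, do not let it snap shut, and leave the other things on the bench alone.

Things in the scene. Friction and masses are not known exactly. Their poses are not given: they have to be found in the camera images.
- grips (a point): Middle of the pliers' two rubber grips, half-way up, on the centre line, 42 mm above the bench at start. x along the pliers to the ring, z up; the grips close along y. Each grip is 10 mm thick, 14 mm tall, and runs from 62 mm behind to 22 mm ahead of this point. Here they are 52 mm over the outer faces at rest (splayed 9 degrees each to the rear), 34 mm and parallel when fully squeezed.
- pliers: Ring pliers, 210 mm long, 0.2 kg, lying flat on the rest, jaws and ring overhanging its front. Origin at the pivot, 58 mm ahead of the grips' middle and 6 mm lower; x to the ring, z up. Spring grips: 4 N on each at its middle starts them, 9 N reaches the hard stop, 20 to 40 N holds firmly. Squeezed evenly, the centre line stays midway, but the turning grips push the pliers ring-wards: the ring ends 4 mm further forward of the fingers.
- bore (a point): Centre of the opening of the steel retaining C-ring (39 mm across, 4 mm tall), whose slotted ears hang on the down-turned plier tips and stay there. On the centre line, 20 mm lower than the grips' middle; 127 mm ahead of it, at rest and spread alike. Opening 29 mm at rest; spread, a 30 mm axle has 2 mm play all round. Gap towards the grips. Jaws: undersides 15 mm above this point, clear of the axle.
- spread (a joint): How far the grips are squeezed and the ring spread, rad (turn of one lever): 0 at rest, 0.16 at the hard stop, fully spread.
- groove (a point): Centre of the groove round the upright axle stub of the rotor unit, on its axis, 75 mm above the bench. Groove 6 mm tall, 26 mm diameter. The hub face (48 mm across) is its lower edge, 3 mm below this point, so a ring lying on the hub has its middle 1 mm below this point. Unit: fixed white box 150 x 130 x 48 mm with an aluminium rotor disc 110 mm across, top 62 mm above the bench.
- axle_end (a point): Top of the axle stub, on its axis, 25 mm above the groove point, 100 mm above the bench. The axle is 30 mm in diameter with a 5 mm chamfer at the top.
- rest: Grey plastic rest, fixed; origin on the bench below the grips' middle, x to the ring end. Base 190 x 90 x 6 mm, from 80 mm behind to 110 mm ahead. A post 36 mm tall carries the pivot (46 to 70 mm ahead); a bar 36 mm tall, 86 mm wide carries the rear of the grips (44 to 60 mm behind); between them the grips are free on both sides.
- tip_box: Bystander: yellow box of pipette tips, 122 x 84 x 55 mm, to the robot's left.
- bottle: Bystander: white bottle, 52 mm diameter, 100 mm tall, to the robot's right.
- driver: Bystander: screwdriver, 160 mm long, lying in front of the robot between the rest and the unit.

How it is judged:
By the outcome, as a careful person would: the job done as asked, in the order asked, and still so for the second after the job is handed in, while the arm keeps its last pose, push and grip.
It also fails if it takes over 38 s, if anything falls off the work surface, if the arm or the gripper's body presses on something with over 40 N, if the wrist force passes 120 N, or if a joint passes its speed limit or range.

## Working session

There is one attempt and no reset: what is moved stays moved. The work goes in short steps, each a Python script; the robot and the scene stay as the last script left them, time stands still between calls to the robot, and variables do not carry over. Pictures are saved under pics/ and viewed, about 8 in all and at most 12, crops included, and the job is handed in when it is done.

```bash
mkdir -p pics && python3 - <<'E'
from bench import ctrl
import cv2, numpy as np
np.set_printoptions(precision=4,suppress=True)
for n in("side","top"):
    f=ctrl.grab_frame(n); cv2.imwrite(f"pics/{n}0.png",f["img"])
    print(n,f.keys(),f["camera_matrix"],f["camera_from_world"])
    np.savez(f"{n}.npz",K=f["camera_matrix"],T=f["camera_from_world"])
print(ctrl.read_time(),ctrl.read_tcp_rot(),ctrl.read_width())
E
```

```text
side dict_keys(['img', 'camera_matrix', 'camera_from_world']) [[411.6654   0.     281.0899]
 [  0.     411.6654 209.6605]
 [  0.       0.       1.    ]] [[-0.8683 -0.4959 -0.0107  0.5055]
 [ 0.2697 -0.49    0.8289 -0.2232]
 [-0.4163  0.7169  0.5592 -1.1642]
 [ 0.      0.      0.      1.    ]]
top dict_keys(['img', 'camera_matrix', 'camera_from_world']) [[399.163    0.     282.2671]
 [  0.     399.163  210.6891]
 [  0.       0.       1.    ]] [[-0.0553 -0.9985  0.0021  0.0163]
 [ 0.9756 -0.0536  0.2131 -0.57  ]
 [-0.2126  0.0138  0.977  -0.9471]
 [ 0.      0.      0.      1.    ]]
0.1 [[ 0.2695 -0.963  -0.0006]
 [-0.963  -0.2695  0.0017]
 [-0.0018  0.0001 -1.    ]] 0.086987085936188
```

View pics/side0.png

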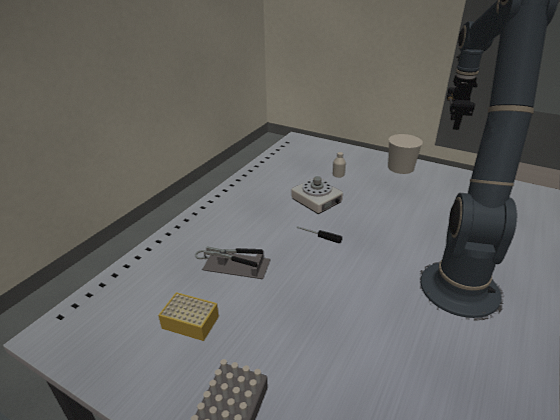

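View pics/top0.png

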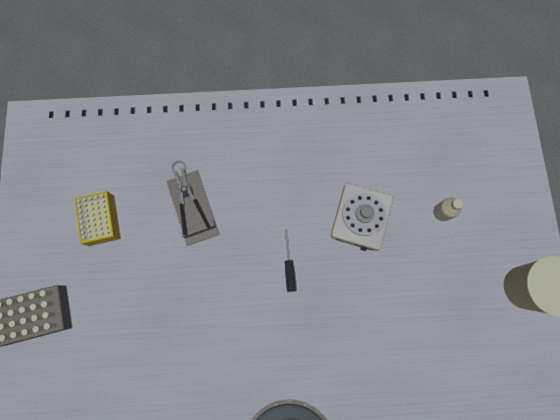

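Side: pliers ring is at about (202,254) and the axle at (317,182). Top: ring (180,168), grips around (195,212), axle (366,212). I'll zoom into these areas.

```bash
python3 - <<'E'
import cv2, numpy as np
t=cv2.imread("pics/top0.png"); s=cv2.imread("pics/side0.png")
def crop(im,u,v,w=100,h=75,k=4):
    c=cv2.resize(im[v:v+h,u:u+w],None,fx=k,fy=k,interpolation=cv2.INTER_CUBIC)
    for i in range(0,w,10):
        cv2.line(c,(i*k,0),(i*k,6 if (u+i)%50 else 14),(0,0,255),1)
    for i in range(0,h,10):
        cv2.line(c,(0,i*k),(6 if (v+i)%50 else 14,i*k),(0,0,255),1)
    return c
m=np.vstack([np.hstack([crop(t,150,155,100,75),crop(s,190,220)]),np.hstack([crop(t,320,175),crop(s,270,150)])])
cv2.imwrite("pics/m1.png",m)
E
```

```text
(no output)
```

View pics/m1.png

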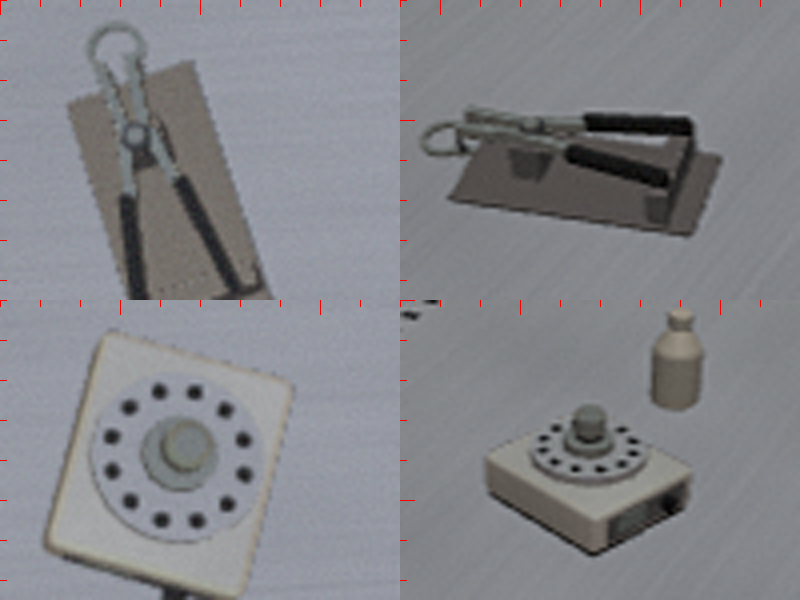

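```bash
cat > h.py <<'E'
import numpy as np, cv2
from scipy.optimize import least_squares
np.set_printoptions(precision=4,suppress=True)
C={n:np.load(f"{n}.npz") for n in("side","top")}
F=np.diag([1,-1,-1.])
def proj(n,p):
    K,T=C[n]["K"],C[n]["T"]; c=(F@(T[:3,:3]@np.atleast_2d(p).T+T[:3,3:])); q=K@c
    return (q[:2]/q[2]).T
def ray(n,uv,z):
    K,T=C[n]["K"],C[n]["T"]; d=T[:3,:3].T@F@np.linalg.solve(K,[*uv,1]); o=-T[:3,:3].T@T[:3,3]
    return o+d*(z-o[2])/d[2]
def tri(us,ut):
    return least_squares(lambda p:np.r_[proj("side",p)[0]-us,proj("top",p)[0]-ut],[.6,0,.05]).x
E
python3 - <<'E'
from h import *
print("ring top",ray("top",(179,166.75),.022),"side",ray("side",(201.5,254.75),.022),tri((201.5,254.75),(179,166.75)))
print("pivot top",ray("top",(183.75,188.5),.042),"side",ray("side",(223.5,251.5),.042),tri((223.5,251.5),(183.75,188.5)))
print("axle top",ray("top",(366.75,211.25),.1),"side",ray("side",(317.5,177.75),.1),tri((317.5,177.75),(366.75,211.25)))
print("disc top",ray("top",(364.5,214.25),.062),"side",ray("side",(317,186.75),.062))
# grips fr ends & rest corners
for uv,z in[((182,203.75),.049),((195.25,200),.049),((167,180.75),.006),((198.25,170.5),.006)]: print(uv,ray("top",uv,z))
a=ray("top",(167,180.75),.006);b=ray("top",(198.25,170.5),.006);print("rest yaw",np.arctan2(*(b-a)[:2][::-1])+np.pi/2)
# full fit of pliers pose: x,y,yaw of grips
def model(p):
    c,s=np.cos(p[2]),np.sin(p[2])
    P=np.array([[.127,0,.022],[.058,0,.042],[.110,.045,.006],[.110,-.045,.006]])
    return np.c_[p[0]+c*P[:,0]-s*P[:,1],p[1]+s*P[:,0]+c*P[:,1],P[:,2]]
def res(p):
    M=model(p)
    return np.r_[(proj("top",M)-[(179,166.75),(183.75,188.5),(167,180.75),(198.25,170.5)]).ravel(),(proj("side",M[:2])-[(201.5,254.75),(223.5,251.5)]).ravel()]
r=least_squares(res,[.55,.2,.1]);print("fit grips",r.x,r.fun)
E
```

```text
ring top [0.7147 0.2551 0.022 ] side [0.7159 0.2584 0.022 ] [0.7165 0.2562 0.0194]
pivot top [0.6475 0.2377 0.042 ] side [0.65   0.2316 0.042 ] [0.6459 0.2365 0.0473]
axle top [ 0.549  -0.2193  0.1   ] side [ 0.5533 -0.2183  0.1   ] [ 0.5503 -0.2189  0.0999]
disc top [ 0.5494 -0.2216  0.062 ] side [ 0.5536 -0.2181  0.062 ]
(182, 203.75) [0.6051 0.2407 0.049 ]
(195.25, 200) [0.6131 0.2067 0.049 ]
(167, 180.75) [0.6822 0.2916 0.006 ]
(198.25, 170.5) [0.7067 0.2067 0.006 ]
rest yaw 0.2808624626679488
fit grips [0.5914 0.2196 0.2847] [-0.0699  0.4892  0.7134  0.0988 -0.7782 -0.7219 -0.237  -1.0208  1.3064
 -0.3103 -0.0683  1.11  ]
```

```bash
cat >> h.py <<'E'
def att(psi):
    x=np.array([np.sin(psi),-np.cos(psi),0]); z=np.array([0,0,-1.]); return np.c_[x,np.cross(z,x),z]
def crop(im,u,v,w=100,h=75,k=4):
    c=cv2.resize(im[v:v+h,u:u+w],None,fx=k,fy=k,interpolation=cv2.INTER_CUBIC)
    for i in range(0,w,10): cv2.line(c,(i*k,0),(i*k,6 if (u+i)%50 else 14),(0,0,255),1)
    for i in range(0,h,10): cv2.line(c,(0,i*k),(6 if (v+i)%50 else 14,i*k),(0,0,255),1)
    return c
E
python3 - <<'E'
from h import *
from bench import ctrl
g=np.array([.5914,.2196]);R=att(.2847)
ctrl.goto([*g,.11],R); print(ctrl.read_time(),ctrl.read_tool_pos())
print(ctrl.servo_line([*g,.023],v=.08,guard=8), ctrl.read_time(),ctrl.read_tool_pos(),ctrl.read_wrist_force())
t=ctrl.grab_frame("top")["img"];s=ctrl.grab_frame("side")["img"]
cv2.imwrite("pics/m2.png",np.vstack([crop(t,130,140,200,75),crop(s,160,200,200,75)]))
for p in ((281,0),): print(ctrl.ik([.55-.131*np.cos(.2847),-.2195-.131*np.sin(.2847),.075],R))
E
```

```text
3.475 [0.5919 0.2186 0.11  ]
False 4.7167 [0.5919 0.2199 0.0237] [ 0.442  -0.4241 -0.3383]
[ 1.0414  0.4761 -0.7304  2.0606  0.4558  0.7679 -1.2561]
```

View pics/m2.png

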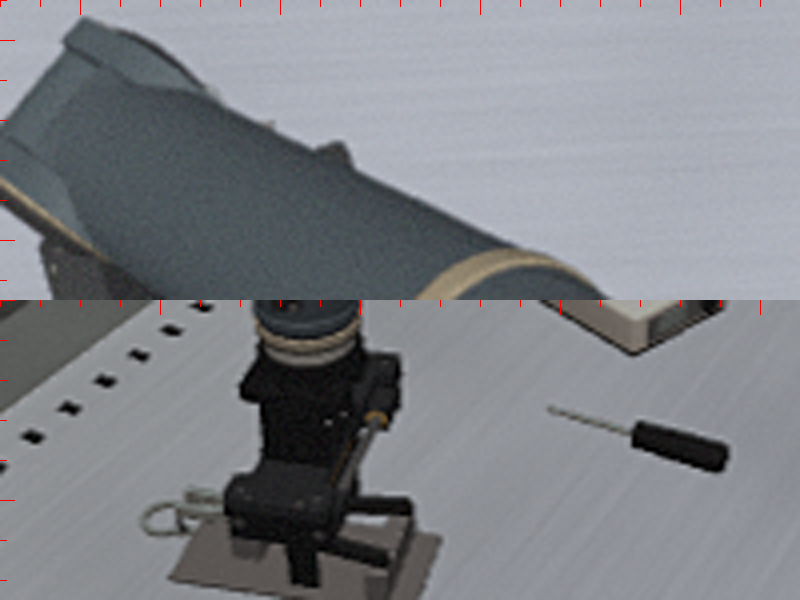

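The arm hides the pliers in the top view. In the side view the near finger sits outside the near grip at about (235,340), and the ring is still at (201,255). Next is a light grip, then the full squeeze.

```bash
python3 - <<'E'
from h import *
from bench import ctrl
def st(l): print(l,ctrl.read_time(),ctrl.read_width(),ctrl.read_tool_pos(),ctrl.read_wrist_force(),ctrl.read_moment())
ctrl.grip(0.03,3); st("light")
ctrl.grip(0.02,35); st("full")
p=ctrl.read_tool_pos()
ctrl.servo_line([p[0],p[1],.13],v=.08); st("up")
s=ctrl.grab_frame("side")["img"]; t=ctrl.grab_frame("top")["img"]
cv2.imwrite("pics/m3.png",np.vstack([crop(t,130,120,130,75,4),crop(s,150,180,130,75,4)]))
E
```

```text
light 5.4583 0.055590392204017076 [0.5913 0.2196 0.023 ] [-0.0143 -0.0933 -0.1388] [-0.0203  0.0153  0.0358]
full 5.825 0.03213619844330997 [0.591  0.2196 0.023 ] [-1.4582  0.0896  2.1957] [-0.1228  0.4445  0.0147]
up 7.3167 0.0322058872420066 [0.5907 0.2194 0.1294] [ 0.211   0.3968 -2.1924] [-0.0913  0.2079 -0.0155]
```

View pics/m3.png

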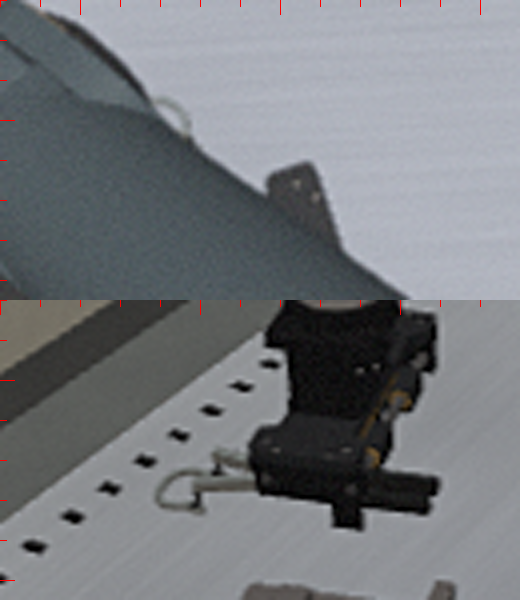

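The pliers came off cleanly. Width is 32 mm, which fits the hard stop, and they weigh 2.2 N. The ring shows at about (195,230) in the side view. Now I'll carry it over the axle.

```bash
python3 - <<'E'
from h import *
from bench import ctrl
def st(l): print(l,ctrl.read_time(),ctrl.read_width(),ctrl.read_tool_pos(),ctrl.read_wrist_force(),ctrl.read_moment())
psi=.2847;R=att(psi);a=np.array([.550,-.219]);d=np.array([np.cos(psi),np.sin(psi)])
p=ctrl.read_tool_pos()
ctrl.servo_line([p[0],p[1],.18],v=.1)
ctrl.goto([*(a-.131*d),.155],R); st("over")
s=ctrl.grab_frame("side")["img"]; t=ctrl.grab_frame("top")["img"]
cv2.imwrite("pics/s4.png",s);cv2.imwrite("pics/t4.png",t)
cv2.imwrite("pics/m4.png",np.vstack([crop(t,310,165,130,75,4),crop(s,260,130,130,75,4)]))
b=[*(ctrl.read_tool_pos()[:2]+.131*d),ctrl.read_tool_pos()[2]-.001]
print("expected bore",b,proj("top",b),proj("side",b))
E
```

```text
over 9.9 0.032616692049154426 [ 0.4253 -0.2548  0.1552] [ 0.4235 -0.5249 -2.2912] [-0.0023  0.124  -0.0198]
expected bore [np.float64(0.5509265770152492), np.float64(-0.21798273478510818), np.float64(0.15417167356993133)] [[371.0171 205.4705]] [[318.6566 164.6555]]
```

View pics/m4.png

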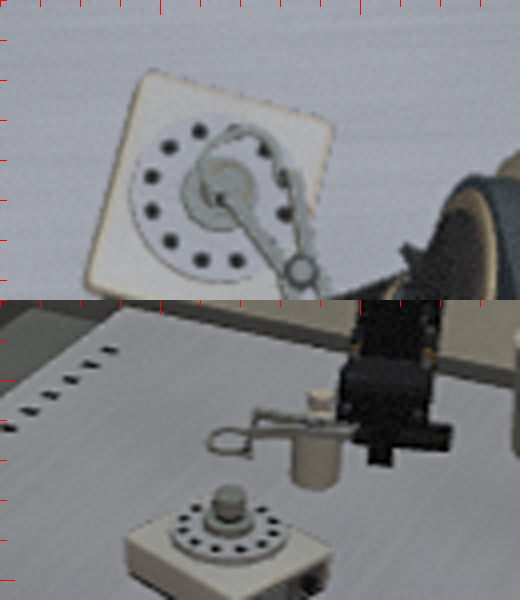

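Top view: ring at about (371,205). Side: (318,165). Both match the predicted bore within about 1 px, and the ring looks level. I'll lower it to just above the axle and look closely.

```bash
python3 - <<'E'
from h import *
from bench import ctrl
psi=.2847;R=att(psi);a=np.array([.550,-.219]);d=np.array([np.cos(psi),np.sin(psi)])
ctrl.servo_line([*(a-.131*d),.112],v=.08); print(ctrl.read_time(),ctrl.read_tool_pos(),ctrl.read_wrist_force(),ctrl.read_width())
F={n:np.mean([ctrl.grab_frame(n)["img"].astype(float) for _ in range(4)],0).clip(0,255).astype(np.uint8) for n in("top","side")}
tp=ctrl.read_tool_pos(); b=np.array([*(tp[:2]+.131*d),tp[2]-.001]); np.save("b5.npy",b)
th=np.linspace(0,2*np.pi,60)
def circ(c,r): return np.c_[c[0]+r*np.cos(th),c[1]+r*np.sin(th),0*th+c[2]]
out=[]
for n,(u,v) in(("top",(340,180)),("side",(290,155))):
    cv2.imwrite(f"pics/{n}5.png",F[n])
    k=8;c=crop(F[n],u,v,50,37,k);o=c.copy()
    for P,col in((circ(b,.0195),(0,0,255)),(circ([*a,.1],.010),(0,255,0)),(circ([*a,.095],.015),(0,255,0)),(circ([*a,.072],.024),(255,0,0)),(circ([*a,.062],.055),(255,0,0))):
        q=((proj(n,P)-[u,v]+.5)*k).astype(int); cv2.polylines(o,[q],True,col,1)
    out.append(np.hstack([c,o]))
cv2.imwrite("pics/m5.png",np.vstack(out)); print(b,proj("top",b),proj("side",b),ctrl.read_time())
E
```

```text
10.6917 [ 0.4245 -0.2557  0.1119] [ 0.89    0.1586 -3.2429] 0.03262631330722459
[ 0.5501 -0.2191  0.1112] [[367.6079 209.8235]] [[318.5251 175.1471]] 11.0917
```

View pics/m5.png

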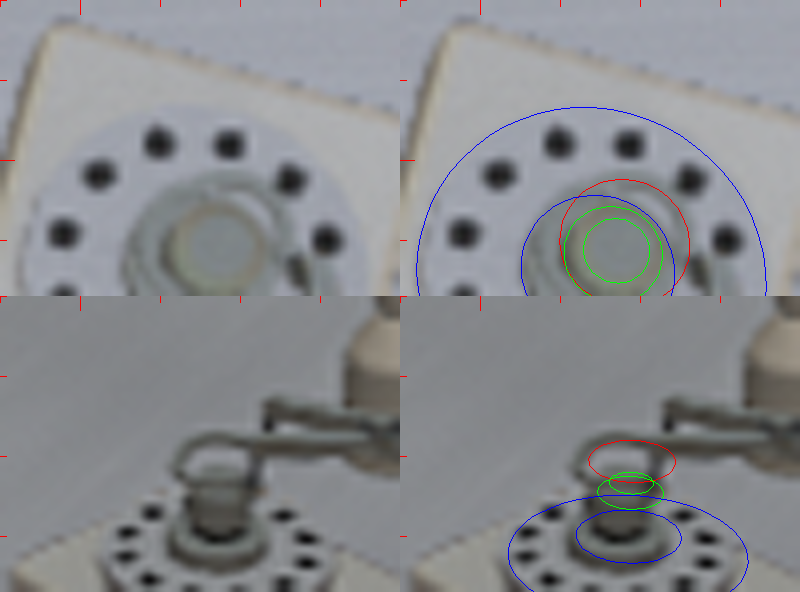

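Ring and axle are both about 1.5 px left of the prediction in the side view. That is a shared calibration offset, so they agree with each other. I'll take one enlarged view of the saved top frame.

```bash
python3 - <<'E'
from h import *
b=np.load("b5.npy");th=np.linspace(0,2*np.pi,80)
def circ(c,r): return np.c_[c[0]+r*np.cos(th),c[1]+r*np.sin(th),0*th+c[2]]
a=[.55,-.219];out=[]
for n,(u,v),sh in(("top",(353,194),(0,0)),("side",(304,164),(-1.5,0))):
    im=cv2.imread(f"pics/{n}5.png");k=13
    sub=im[v:v+30,u:u+30].astype(float);lo,hi=np.percentile(sub,[1,99]);im=((im-lo)/(hi-lo)*255).clip(0,255).astype(np.uint8)
    c=crop(im,u,v,30,22 if n=="side" else 23,k);c=crop(im,u,v,30,23,k);o=c.copy()
    for P,col in((circ(b+[0,0,.002],.0195),(0,0,255)),(circ(b+[0,0,.002],.017),(0,0,255)),(circ([*a,.1],.010),(0,255,0)),(circ([*a,.095],.015),(0,255,0)),(circ([*a,.072],.024),(255,0,0))):
        q=((proj(n,P)+sh-[u,v]+.5)*k).astype(int); cv2.polylines(o,[q],True,col,1)
    out.append(np.hstack([c,o]))
cv2.imwrite("pics/m6.png",np.vstack(out))
E
```

```text
(no output)
```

View pics/m6.png

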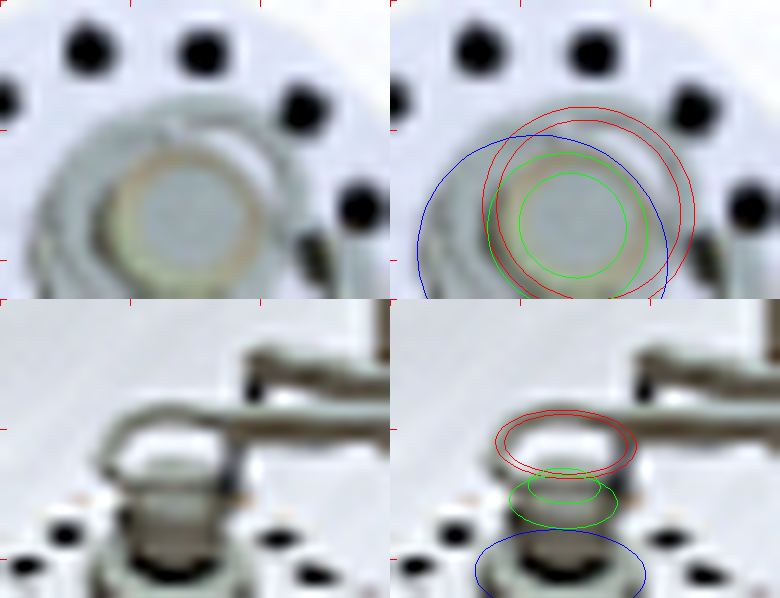

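Top: the axle disc looks about 0.8 px right of the prediction and the ring a little left of it. That could be a y offset of 2–4 mm, too much for 2 mm of play. I'll measure it numerically, using the rotor's dots for the axis and background blending for the ring.

```bash
cat > fit.py <<'E'
from h import *
BG={n:cv2.imread(f"pics/{n}0.png").astype(float) for n in("top","side")}
def axis_dots(n,im,guess=(.55,-.219),z=.062):
    # dark holes on the disc -> centre
    g=cv2.GaussianBlur(cv2.resize(im.astype(np.uint8),None,fx=6,fy=6,interpolation=cv2.INTER_CUBIC),(0,0),2).min(2)
    c0=proj(n,[*guess,z])[0]
    _,m=cv2.threshold(g,85 if n=="top" else 75,255,cv2.THRESH_BINARY_INV)
    k,l,st,ce=cv2.connectedComponentsWithStats(m)
    P=[]
    for s,c in zip(st[1:],ce[1:]):
        w=ray(n,(c+.5)/6-.5,z); r=np.hypot(*(w[:2]-guess))
        if .03<r<.055 and 20<s[4]<700: P.append(w[:2])
    P=np.array(P); r=least_squares(lambda q:np.hypot(*(P-q[:2]).T)-q[2],[*guess,.04],loss="soft_l1",f_scale=.0005)
    return len(P),r.x,np.abs(r.fun).max()
def ring_fit(n,im,b,psi,box,rin=.017,rout=.022,free=2):
    u0,v0,w,h=box;S=6
    uu,vv=np.meshgrid((np.arange(w*S)+.5)/S-.5+u0,(np.arange(h*S)+.5)/S-.5+v0)
    K,T=C[n]["K"],C[n]["T"];o=-T[:3,:3].T@T[:3,3]
    D=(T[:3,:3].T@F@np.linalg.solve(K,np.c_[uu.ravel(),vv.ravel(),np.ones(uu.size)].T)).T
    def alpha(p,z):
        al=0
        for zz in(z-.002,z,z+.002):
            X=o+D*((zz-o[2])/D[:,2])[:,None]; X=X[:,:2]-p
            r=np.hypot(*X.T); an=np.arctan2(X[:,1],X[:,0])-psi
            al=np.maximum(al,((r>rin)&(r<rout)).astype(float))
        al=cv2.GaussianBlur(al.reshape(h*S,w*S),(0,0),.5*S)
        return cv2.resize(al,(w,h),interpolation=cv2.INTER_AREA)
    # weight: exclude gap/jaw side
    uv=np.stack(np.meshgrid(np.arange(w)+u0,np.arange(h)+v0),-1).reshape(-1,2)
    X=np.array([ray(n,q,b[2])[:2] for q in uv])-b[:2]; an=np.arctan2(X[:,1],X[:,0])-psi; an=(an+np.pi)%(2*np.pi)-np.pi
    wt=((np.abs(an)<2.0)&(np.hypot(*X.T)<.028)).reshape(h,w)
    I=im[v0:v0+h,u0:u0+w];B=BG[n][v0:v0+h,u0:u0+w]
    def cost(p):
        al=alpha(p,b[2])[...,None]
        num=(al*(I-B*(1-al))*wt[...,None]).sum((0,1));col=num/((al**2*wt[...,None]).sum((0,1)))
        return ((I-B*(1-al)-al*col)**2*wt[...,None]).sum()/wt.sum(),col
    st=np.arange(-.005,.0051,.001)
    G=np.array([[cost(b[:2]+[i,j])[0] for j in st] for i in st]); i,j=np.unravel_index(G.argmin(),G.shape)
    from scipy.optimize import minimize
    m=minimize(lambda q:cost(q)[0],b[:2]+[st[i],st[j]],method="Nelder-Mead",options=dict(initial_simplex=b[:2]+np.array([[st[i],st[j]],[st[i]+.0007,st[j]],[st[i],st[j]+.0007]]),xatol=5e-5))
    return m.x-b[:2],m.fun,cost(b[:2])[0],cost(m.x)[1]
E
python3 - <<'E'
from fit import *
b=np.load("b5.npy")
for n in("top","side"):
    print(n,axis_dots(n,BG[n]))
    im=cv2.imread(f"pics/{n}5.png").astype(float)
    q=proj(n,b)[0].astype(int)
    for ri,ro in((.017,.022),(.0165,.0215),(.0145,.0195)): print("ring",ri,*ring_fit(n,im,b,.2847,(q[0]-15,q[1]-15,30,30),ri,ro))
E
```

```text
top (12, array([ 0.5514, -0.2206,  0.0429]), np.float64(0.0001696713512508441))
ring 0.017 [-0.0004  0.002 ] 206.8490012874469 260.7216175221383 [130.6396 129.197  123.48  ]
ring 0.0165 [-0.      0.0017] 231.00252897853903 250.14512352996294 [129.0543 127.8725 122.3204]
ring 0.0145 [ 0.0016 -0.0012] 229.57637793905582 297.1020671062501 [125.5557 126.9533 121.6355]
side (10, array([ 0.5573, -0.2225,  0.0429]), np.float64(0.0008272464140757219))
ring 0.017 [0.0051 0.0032] 553.0878509425279 1141.1768127456985 [81.7016 85.5535 84.0143]
ring 0.0165 [0.0049 0.003 ] 609.2219982352749 1239.2843752842518 [82.8525 86.5445 85.0127]
ring 0.0145 [0.0067 0.0007] 910.7646951004499 1605.462765347764 [89.07   92.3399 90.3752]
```

The dots give the axis at (0.5514, −0.2206) in the top calibration (0.2 mm residual). The ring sits about (−1.5, +3.3) mm from it, and the side view agrees. I'll correct this and remeasure.

```bash
python3 - <<'E'
from fit import *
from bench import ctrl
psi=.2847;d=np.array([np.cos(psi),np.sin(psi)])
p=ctrl.read_tool_pos()
ctrl.servo_line([p[0]+.0015,p[1]-.0033,.106],v=.03); tp=ctrl.read_tool_pos(); print(ctrl.read_time(),tp,ctrl.read_wrist_force(),ctrl.read_moment(),ctrl.read_width())
b=np.array([*(tp[:2]+.131*d),tp[2]-.002]); np.save("b7.npy",b)
for n in("top","side"):
    im=np.mean([ctrl.grab_frame(n)["img"].astype(float) for _ in range(4)],0); cv2.imwrite(f"pics/{n}7.png",im)
    q=proj(n,b)[0].astype(int)
    A=axis_dots(n,BG[n])[1][:2]
    for ri,ro in((.017,.022),(.0175,.0225)):
        r=ring_fit(n,im,b,psi,(q[0]-15,q[1]-15,30,30),ri,ro); print(n,ri,"ring-axis",b[:2]+r[0]-A,r[1:3])
E
```

```text
11.475 [ 0.4257 -0.2592  0.1057] [-0.1837  0.1961 -1.7055] [-0.0382  0.0621 -0.0138] 0.03272673385025012
top 0.017 ring-axis [-0.0005 -0.0008] (np.float64(230.59530194396393), np.float64(249.943247937548))
top 0.0175 ring-axis [-0.0007 -0.0005] (np.float64(219.39694132448997), np.float64(258.82455512976964))
side 0.017 ring-axis [0.     0.0005] (np.float64(463.10470558185267), np.float64(1063.4586114927347))
side 0.0175 ring-axis [-0.0003  0.0007] (np.float64(422.87636689641295), np.float64(955.5569374165046))[ WARN:0@3.017] global loadsave.cpp:1063 imwrite_ Unsupported depth image for selected encoder is fallbacked to CV_8U.
```

Ring and axis now agree within 1 mm in both views. Next is a slow guarded descent.

```bash
python3 - <<'E'
from fit import *
from bench import ctrl
p=ctrl.read_tool_pos(); x,y=.4257+.0004,-.2592+.0002
for z,g in((.097,5),(.089,5),(.082,5),(.0785,5)):
    s=ctrl.servo_line([x,y,z],v=.025,guard=g); print(s,ctrl.read_time(),ctrl.read_tool_pos(),ctrl.read_wrist_force(),ctrl.read_moment(),ctrl.read_width())
    if s: break
for n in("top","side"):
    im=np.mean([ctrl.grab_frame(n)["img"].astype(float) for _ in range(2)],0).astype(np.uint8); cv2.imwrite(f"pics/{n}8.png",im)
t=cv2.imread("pics/top8.png");s=cv2.imread("pics/side8.png")
cv2.imwrite("pics/m8.png",np.hstack([crop(t,343,188,50,50,8),crop(s,292,155,50,50,8)]))
E
```

```text
False 12.3833 [ 0.4261 -0.2589  0.0968] [ 0.2537  0.3378 -3.2087] [-0.0483  0.124  -0.0109] 0.0322857737466541
False 12.85 [ 0.4261 -0.2589  0.0888] [-0.4034 -1.3957 -2.2771] [-0.024   0.1243  0.0262] 0.031992422053289865
False 13.2833 [ 0.426  -0.2589  0.0818] [ 0.5653 -0.2389 -2.5083] [-0.0416  0.1363  0.0425] 0.032101707615156364
False 13.575 [ 0.4259 -0.259   0.0783] [ 0.0706 -0.2804 -2.4515] [-0.0343  0.149  -0.0166] 0.03261807971505552
```

View pics/m8.png

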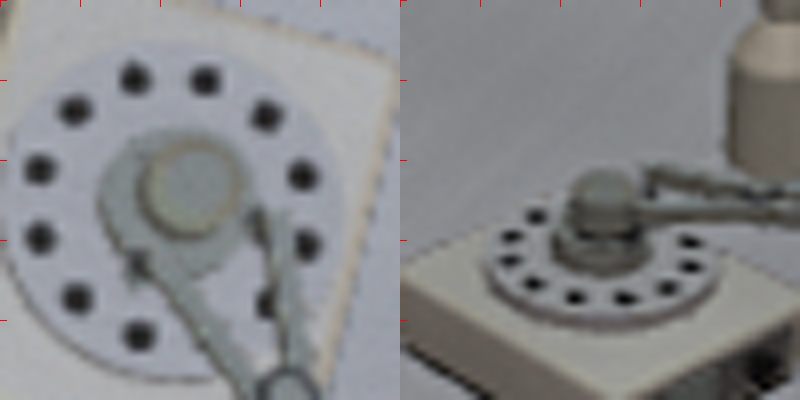

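The ring is around the axle, with the axle top free at about (366,211) in the top view, and there is no contact force. I'll go gently down to the hub.

```bash
python3 - <<'E'
from fit import *
from bench import ctrl
x,y=.4261,-.2589
def st(s): 
    f=[];m=[]
    for _ in range(5): f.append(ctrl.read_wrist_force());m.append(ctrl.read_moment());ctrl.hold(.05)
    print(s,ctrl.read_time(),ctrl.read_tool_pos(),np.mean(f,0),np.mean(m,0),ctrl.read_width())
st("pre")
for z in(.077,.0762,.0755,.0748):
    s=ctrl.servo_line([x,y,z],v=.01,guard=4); st(s)
    if s: break
for n in("top","side"):
    im=np.mean([ctrl.grab_frame(n)["img"].astype(float) for _ in range(4)],0).astype(np.uint8); cv2.imwrite(f"pics/{n}9.png",im)
t=cv2.imread("pics/top9.png");s=cv2.imread("pics/side9.png")
cv2.imwrite("pics/m9.png",np.hstack([crop(t,348,193,36,44,11),crop(s,300,165,36,44,11)]))
E
```

```text
pre 14.025 [ 0.4261 -0.259   0.0785] [ 0.0746 -0.6034 -2.6065] [-0.09    0.1735 -0.002 ] 0.031982589861870275
False 14.575 [ 0.4262 -0.259   0.077 ] [-0.2749 -0.6044 -2.5449] [-0.1442  0.1044 -0.0735] 0.03224335918642816
False 15.075 [ 0.4261 -0.259   0.0762] [-0.8678 -0.9182 -1.9197] [-0.1764  0.1262 -0.0669] 0.032181363702349815
False 15.575 [ 0.4261 -0.259   0.0755] [-0.5146 -0.9009 -1.4712] [-0.1917  0.1506 -0.0683] 0.03219146968499075
False 16.075 [ 0.426  -0.2589  0.0748] [-0.7512 -1.0303 -0.8908] [-0.2549  0.16   -0.1143] 0.032230833298921645
```

View pics/m9.png

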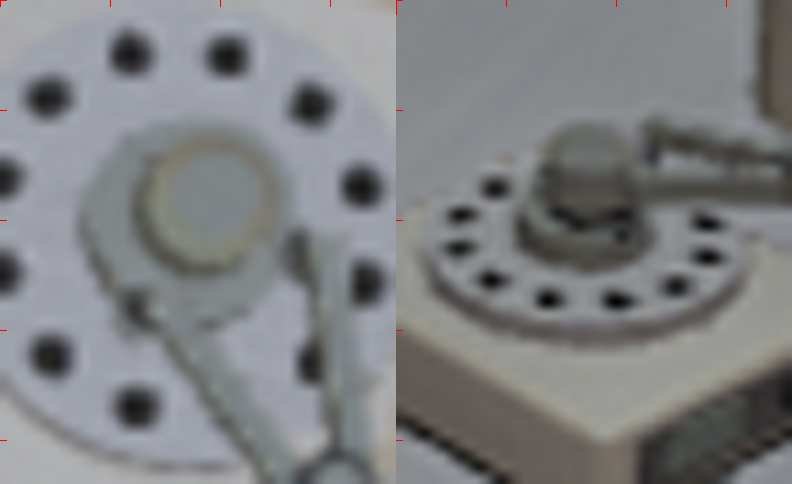

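Contact started at a TCP z of about 0.0765, which puts the ring middle at about 0.074, on the hub. Fz rose by about 1.7 N, with a slight side load in −y. I'll ease off the extra push and centre the ring.

```bash
python3 - <<'E'
from fit import *
from bench import ctrl
def st(s): 
    f=[];m=[]
    for _ in range(8): f.append(ctrl.read_wrist_force());m.append(ctrl.read_moment());ctrl.hold(.05)
    print(s,ctrl.read_time(),ctrl.read_tool_pos(),np.mean(f,0),np.mean(m,0),ctrl.read_width())
for x,y,z in((.4261,-.2589,.0764),(.4261,-.2596,.0764),(.4256,-.2596,.0764)):
    print(ctrl.servo_line([x,y,z],v=.01,guard=5)); st((x,y,z))
E
```

```text
False
(0.4261, -0.2589, 0.0764) 17.1833 [ 0.4262 -0.2589  0.0764] [-0.1626 -1.1032 -2.1476] [-0.26    0.078  -0.1164] 0.03205629991633129
False
(0.4261, -0.2596, 0.0764) 17.8333 [ 0.4261 -0.2595  0.0764] [ 0.2755 -0.0493 -2.0437] [-0.0128  0.0024 -0.0021] 0.032208967611087415
False
(0.4256, -0.2596, 0.0764) 18.4833 [ 0.4255 -0.2596  0.0764] [ 0.0538 -0.0578 -2.0238] [0.0126 0.0588 0.0053] 0.03248764165579554
```

```bash
python3 - <<'E'
from fit import *
from bench import ctrl
ctrl.servo_line([.4258,-.2596,.0760],v=.01,guard=5)
ctrl.hold(.5); f=[];m=[]
for _ in range(8): f.append(ctrl.read_wrist_force());m.append(ctrl.read_moment());ctrl.hold(.05)
print(ctrl.read_time(),ctrl.read_tool_pos(),np.mean(f,0),np.mean(m,0),ctrl.read_width())
I={n:np.mean([ctrl.grab_frame(n)["img"].astype(float) for _ in range(4)],0).astype(np.uint8) for n in("top","side")}
cv2.imwrite("pics/mA.png",np.vstack([np.hstack([crop(I["top"],348,193,36,36,11),crop(I["side"],300,165,36,36,11)]),cv2.resize(np.hstack([I["top"],I["side"]])[60:340],(792,198))]))
E
```

```text
19.6333 [ 0.4258 -0.2596  0.076 ] [-0.1304 -0.2029 -1.7317] [0.0005 0.125  0.0005] 0.0322142324310305
```

View pics/mA.png

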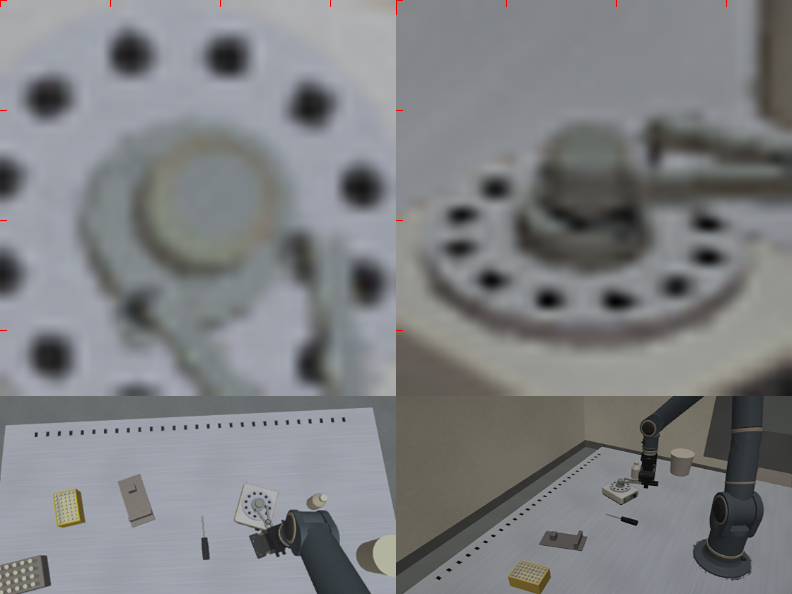

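The ring lies around the axle at the hub, the grips are still squeezed, and the box, driver and bottle look unmoved. I'm handing it in.

```bash
python3 -c "
from bench import ctrl
ctrl.finish_job(); print(ctrl.read_time(),ctrl.read_width())"
```

```text
the job is handed in; nothing more can be done
the job is handed in; nothing more can be done
```

I took the pliers off the rest by the grips, squeezed them with 35 N, and slid the spread ring down around the axle to the groove. I handed the job in at about 20 s, still holding.

**Last checks:**
- **Spread:** finger opening was steady at about 32 mm. The nominal figure over squeezed grips is 34 mm. I took the difference as rubber give and did not measure the spread angle itself.
- **Height:** the ring rests on the hub with roughly 0.5 N. Its middle is about 74 mm above the bench, worked out from arm position and contact because the images could not resolve it.
- **Centring:** the ring was first about 3.5 mm off the axle, mostly sideways. I corrected this from the images before lowering it. A small side load of about 1 N at the groove went away after a 0.7 mm shift.
- **Bystanders:** the tip box, bottle and driver look unmoved in the last pictures.

**Disagreement:** the side camera placed the axle about 6 mm from where the top camera did, more than the stated 2 mm calibration. I therefore aligned ring and axle relative to each other within each view, and both views agreed within 1 mm before the descent.

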